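# Sort shut clamps from open ones on the marking-out board

## Robot

A 7-joint arm with a two-finger parallel gripper is mounted at the origin on the work surface; the furniture and walls round the work are solid. World frame = base frame: x ahead of the robot, y to its left, z up, the work surface at z = 0. Lengths are in m, angles in rad, forces in N, time in s.
With the tool pointing down it reaches from about 0.35 to 0.9 m from the base axis. Payload 8.1 kg.
Tool frame: the origin (TCP) lies where the fingers leave the gripper's body, on its centre line; the fingertips stand 66 mm ahead of it and the grasp point (between the pads) lies 47 mm ahead of it; z points along the fingers, y is the line along which they close (so a half turn about z gives the same grasp; the last joint's range is limited). The gripper opens to 92 mm and grips with 3 to 60 N. Pads are 19 mm wide; open, the fingers measure 130 mm over their backs; the gripper's body (75 mm by 190 mm) begins 47 mm behind the grasp point.
Start: joints at [-1.391, 0.434, 0.025, 1.573, -0.012, 1.134, -0.075], TCP at [0.174, 0.6, 0.292] pointing down, gripper open.
Joint ranges: [-2.62, 2.62], [-0.44, 2.09], [-1.27, 1.32], [0.08, 2.57], [-1.32, 4.46], [0.12, 2], [-2.74, 2.74]. Speed limits (rad/s): [2.22, 2.22, 3.01, 3.01, 3.14, 3.14, 3.14].

## Interface

Orientations are given as [roll, pitch, yaw] about the fixed x, y, z axes, in that order (R = Rz(yaw) Ry(pitch) Rx(roll)).
In Python, from cell import robot gives the robot as it stands.
- The arm moves only by the tool move_tool, called after "Request:" by a JSON object that holds its "op" and its "data", one argument or row to a line. Schema: {"type":"object","properties":{"plan":{"type":"array","items":{"type":"object","properties":{"pos":{"type":"array","items":{"type":"number"},"minItems":3,"maxItems":3},"rot":{"type":"array","items":{"type":"number"},"minItems":3,"maxItems":3},"jaw":{"type":"number"}},"additionalProperties":false,"required":["jaw"]},"minItems":1,"maxItems":8},"only":{"type":"string"},"quiet":{"type":"boolean"},"lines":{"type":"string"}},"required":["plan"],"additionalProperties":false}. plan is a list of rows, 1 to 8 of them, each an object with the fields pos (a list: dx, dy, dz in shares of the most that a row can go, 1 being 50 mm), rot (a list: a rotation vector rx, ry, rz in rad), jaw (the finger opening in m); a field left out counts as zero (the opening has to be given); each row shifts and turns the commanded pose from where the row before left it, along the tool's axes as they then stand; what a row does not reach is not made up. A row lasts 1/10 s, in which the tool goes at most 0.05 m and 0.15 rad, less where a joint would pass 70% of its speed; a pose out of reach is approached as far as the arm can. The fingers move at their own pace and stop on an object; the grip force is fixed at half the most. Time passes only in rows, so rows that do not move let the fingers close. The tool returns the time, the measured TCP pose, the force, the opening and the grip force at its end. only (a regular expression) keeps the lines of the reply that match it, lines (a string "A,B") keeps lines A to B, and quiet returns only ok. Input that does not fit is refused with a message, and nothing moves.
- robot.sense(): the state, without advancing time (a new reading comes with each control period).
- robot.read_camera(name): name is "scene" or "top" or "wrist"; returns the picture (480x640x3 uint8, red, green, blue); there is no depth.
- robot.camera_params(name): a dict with "fx", "fy", "cx", "cy" (pixels), "dist_coeffs" ([k1, k2, p1, p2, k3] as OpenCV has them; the pictures are not rectified), "rvec" (rotation vector, rad) and "tvec" (3), from world to camera coordinates, as OpenCV has them; the wrist camera has in their place "hand_eye" (4x4, takes a point from camera to tool coordinates, whose origin is the TCP and whose axes are the flange's). Camera axes: x right, y down, z forward; pixel columns grow to the right and rows downward; lengths in m; the calibration is good to about 2 mm. A picture is of the moment at which its call begins: read the wrist's pose just before it. camera_params takes no time and is no camera call.
- robot.close_job(): hands the job in; it is judged then, once.
The state is a dict: "time": time; "q": joint angles; "joint_velocities": joint speeds; "joint_torque": joint torques, N m; "ee_pos": TCP position; "eef_rot": TCP orientation; "wrist_force": force on the tool from outside, world axes, zero at the start; "wrist_torque": the same for the moment, N m; "finger_gap": finger opening in m; "gripper_force": force on a finger pad.
Only numpy, scipy, OpenCV 4.12 (cv2) and the standard library are available. Lean on these libraries where they do the work, as an engineer would, in place of code of your own. Each camera call takes 0.05 s, during which the arm holds its last target. There are 200 camera calls.

## Task

Three hinged clamps lie on the marking-out board: two are ratcheted shut, one is open. Slide each shut clamp along the board toward the robot, without lifting it, until its whole straight near edge lies on the scribed line. Leave the open clamp open and where it lies, and do not disturb the things round about.

Things in the scene. Friction and masses are not known exactly. Their poses are not given: they have to be found in the camera images.
- board: Fixed plywood marking-out board, 180 x 580 x 20 mm, flat on the table, its long side along the table's far edge (turned about 15 degrees). Origin: centre of its underside; x points away from the robot across the board, y along it to the robot's left, z up. Its top is 20 mm above the table; the wall stands about 90 mm beyond its far side.
- line (a point): Middle of the scribed line: a straight black line 2.5 mm wide and 560 mm long that runs along the board (along its y), 30 mm nearer the robot than the board's middle, flush with the top. Axes as the board's.
- clamp_1: Hinged bar clamp on its side, about 140 mm long, 18 mm high, 0.32 kg: two aluminium bars 15 mm wide, hinged at the right-hand end, curved dark rack at the left. Three equal ones; two are ratcheted shut, one open, places vary. Origin: middle of the fixed bar's straight outer edge (toward the robot), underside; x across the clamp away from the robot, y along the fixed bar to the left, z up.
- clamp_1_arm (a joint): Angle in rad between the two bars of clamp_1: 0 = ratcheted shut (locked, cannot be opened); 0.40 to 0.65 at the start = open, second bar swung away from the robot about the hinge at the right-hand end; it moves with light friction, so pushing on it would close it.
- clamp_1_edge_left (a point): Point near the left-hand end of clamp_1's straight outer edge, at its underside (clamp x = 0, y = +60 mm).
- clamp_1_edge_right (a point): Point near the right-hand end of clamp_1's straight outer edge, at its underside (clamp x = 0, y = -60 mm).
- clamp_2: Clamp like clamp_1, same origin and axes. The fixed bar of each fills x 0 to 15 mm, y -62 to 66 mm. Shut, the second bar lies against it and the clamp's flat far face is at x = 32 mm, from y -58 to 62 mm; the rack at y 65 to 72 mm reaches out to x = 45 mm.
- clamp_2_arm (a joint): Angle in rad between the two bars of clamp_2: 0 = ratcheted shut (locked, cannot be opened); 0.40 to 0.65 at the start = open, second bar swung away from the robot about the hinge at the right-hand end; it moves with light friction, so pushing on it would close it.
- clamp_2_edge_left (a point): Point near the left-hand end of clamp_2's straight outer edge, at its underside (clamp x = 0, y = +60 mm).
- clamp_2_edge_right (a point): Point near the right-hand end of clamp_2's straight outer edge, at its underside (clamp x = 0, y = -60 mm).
- clamp_3: Clamp like clamp_1, same origin and axes. When a clamp is open its second bar (121 mm long, hinge at x 16, y -60 mm) stands out at an angle on the side away from the robot.
- clamp_3_arm (a joint): Angle in rad between the two bars of clamp_3: 0 = ratcheted shut (locked, cannot be opened); 0.40 to 0.65 at the start = open, second bar swung away from the robot about the hinge at the right-hand end; it moves with light friction, so pushing on it would close it.
- clamp_3_edge_left (a point): Point near the left-hand end of clamp_3's straight outer edge, at its underside (clamp x = 0, y = +60 mm).
- clamp_3_edge_right (a point): Point near the right-hand end of clamp_3's straight outer edge, at its underside (clamp x = 0, y = -60 mm).
- tweezers: Steel tweezers 141 mm long, 9 mm high, loose on the strip of board between the line and the robot, right part. A bystander; origin under its middle.
- round_file: Small round file with wooden handle, 90 mm long, 9 mm thick, loose on the same strip, left part. A bystander; origin under its middle.
- paint_pot_left: Closed paint pot, 39 mm wide, 50 mm high, standing on the table off the left end of the board. A bystander; origin under its middle.
- paint_pot_right: Closed paint pot, 39 mm wide, 46 mm high, standing on the table off the right end of the board. A bystander; origin under its middle.

How it is judged:
By the outcome, as a careful person would: the job done as asked, in the order asked, and still so for the second after the job is handed in, with the robot touching nothing.
It also fails if it takes over 45 s, if anything falls off the work surface, if the arm or the gripper's body presses on something with over 40 N, if the wrist force passes 120 N, or if a joint passes its speed limit or range.

## Working session

There is one attempt and no reset: what is moved stays moved. The work goes in short steps, Python scripts to look and compute and a tool call to move; the robot and the scene stay as the last step left them, time stands still between calls to the robot, and variables do not carry over. Pictures are saved under pics/ and viewed, at most 10 in all, crops included, and the job is handed in when it is done.

```bash
ls; mkdir -p pics
```

Run:
```python
from cell import robot
import cv2
for n in("scene","top"):
    cv2.imwrite(f"pics/{n}0.png",robot.read_camera(n)[:,:,::-1]); print(robot.camera_params(n))
s=robot.sense();print(s["time"],s["ee_pos"],s["eef_rot"],s["finger_gap"]);print(robot.camera_params("wrist"))
```

```text
cell.py
pics
{'fx': 589.3029203020394, 'fy': 589.3029203020394, 'cx': 314.4132331748073, 'cy': 239.40236066811747, 'dist_coeffs': array([0.06526817, 0.        , 0.        , 0.        , 0.        ]), 'rvec': array([ 2.17263493, -0.70327054,  0.33738762]), 'tvec': array([-0.32354376,  0.23877676,  1.16140208])}
{'fx': 444.9829764058585, 'fy': 444.9829764058585, 'cx': 323.0483567092421, 'cy': 233.8646383818809, 'dist_coeffs': array([-0.01297925,  0.        ,  0.        ,  0.        ,  0.        ]), 'rvec': array([ 1.98638021, -2.23364157,  0.23637781]), 'tvec': array([0.1078253 , 0.47230278, 1.03339702])}
0.1 [0.17434967 0.59981486 0.29153184] [-3.14018371e+00  9.56062797e-05  2.85871031e+00] 0.09154342148875662
{'fx': 349.14602097051073, 'fy': 349.14602097051073, 'cx': 322.040246754029, 'cy': 241.7235143262462, 'dist_coeffs': array([-0.04989827,  0.        ,  0.        ,  0.        ,  0.        ]), 'hand_eye': array([[-3.14678539e-04, -9.57155919e-01, -2.89572871e-01,
         7.92493681e-02],
       [ 9.99999938e-01, -2.55500278e-04, -2.42166733e-04,
        -2.09028846e-04],
       [ 1.57805373e-04, -2.89572930e-01,  9.57155940e-01,
        -9.34476014e-02],
       [ 0.00000000e+00,  0.00000000e+00,  0.00000000e+00,
         1.00000000e+00]])}
```

View pics/top0.png

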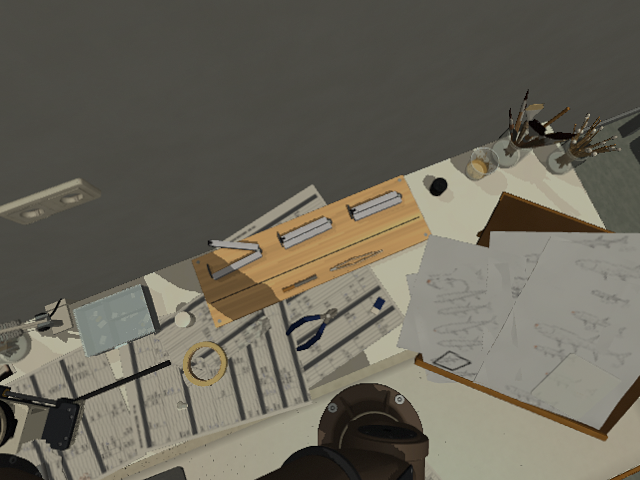

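View pics/scene0.png

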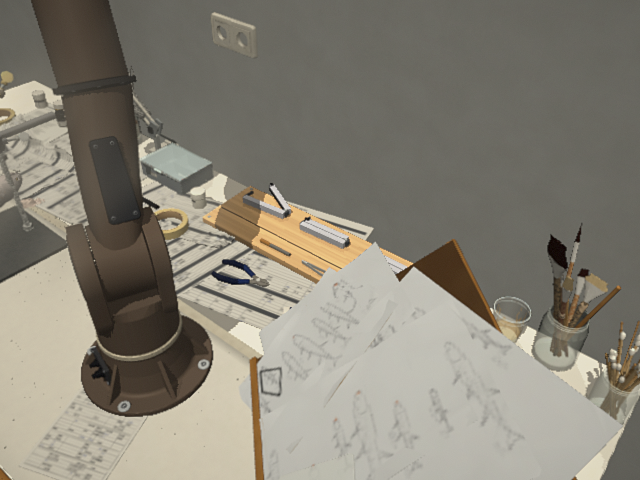

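Top view: the left clamp (about 235,258) is open. The middle (306,232) and right (376,205) clamps are shut. The scribed line runs from about (208,303) to (425,218). Next I'll convert these pixels to positions.

Create h.py:
```python
import numpy as np,cv2
from cell import robot
from scipy.spatial.transform import Rotation as R
def cam(name):
    p=robot.camera_params(name); K=np.array([[p['fx'],0,p['cx']],[0,p['fy'],p['cy']],[0,0,1]])
    if name=="wrist":
        s=robot.sense(); T=np.eye(4);T[:3,:3]=R.from_euler('xyz',s['eef_rot']).as_matrix();T[:3,3]=s['ee_pos']
        T=T@p['hand_eye']; Rc,C=T[:3,:3],T[:3,3]
    else:
        M=cv2.Rodrigues(p['rvec'])[0]; Rc,C=M.T,-M.T@p['tvec']
    return K,p['dist_coeffs'],Rc,C
def toworld(c,px,z):
    K,d,Rc,C=c
    u=cv2.undistortPoints(np.array(px,float).reshape(-1,1,2),K,d).reshape(-1,2)
    r=np.c_[u,np.ones(len(u))]@Rc.T
    return C+r*((z-C[2])/r[:,2])[:,None]
def topix(c,P):
    K,d,Rc,C=c
    return cv2.projectPoints(np.array(P,float),cv2.Rodrigues(Rc.T)[0],-Rc.T@C,K,d)[0].reshape(-1,2)
```

Run:
```python
from h import *
c=cam("top")
L=toworld(c,[[208,303],[425,218]],.02);print("line",L,np.arctan2(*(L[0]-L[1])[:2]))
print("board corners",toworld(c,[[192,262],[405,177],[431,234],[217,328]],.02))
print("mid",toworld(c,[[280,236],[328,217],[332,231],[284,248]],.038))
print("right",toworld(c,[[350,208],[397,190],[402,203],[355,220]],.038))
print("open, pots, tweezers",toworld(c,[[235,258],[184,318],[438,186],[357,260],[300,283]],.03))
```

```text
line [[ 0.35029983  0.34881078  0.02      ]
 [ 0.49882628 -0.20933822  0.02      ]] -0.26007829040897545
board corners [[ 0.45541761  0.38194904  0.02      ]
 [ 0.61249232 -0.17608804  0.02      ]
 [ 0.45622899 -0.21747597  0.02      ]
 [ 0.2883666   0.33106813  0.02      ]]
mid [[0.49144086 0.15758444 0.038     ]
 [0.52552626 0.034422   0.038     ]
 [0.48897368 0.02885443 0.038     ]
 [0.46039054 0.15074259 0.038     ]]
right [[ 0.54210818 -0.02287324  0.038     ]
 [ 0.57484919 -0.14653374  0.038     ]
 [ 0.53974034 -0.15380298  0.038     ]
 [ 0.51005567 -0.03120493  0.038     ]]
open, pots, tweezers [[ 0.45115486  0.27339045  0.03      ]
 [ 0.320549    0.40571563  0.03      ]
 [ 0.57558803 -0.25344179  0.03      ]
 [ 0.41122863 -0.02358263  0.03      ]
 [ 0.37149933  0.12121049  0.03      ]]
```

Careful with the scale: shifts go in shares of 50 mm. That gives: 0.004 m is 0.08, -0.034 m is -0.68.

Request:
{"op": "move_tool", "data": {
  "plan": [
    {"pos":[-0.68,-0.68,0.08],"jaw":0.07},
    {"pos":[-0.68,-0.68,0.08],"jaw":0.07},
    {"pos":[-0.68,-0.68,0.08],"jaw":0.07},
    {"pos":[-0.68,-0.68,0.08],"jaw":0.07},
    {"pos":[-0.68,-0.68,0.08],"jaw":0.07},
    {"pos":[-0.68,-0.68,0.08],"jaw":0.07},
    {"pos":[-0.68,-0.68,0.08],"jaw":0.07},
    {"pos":[-0.68,-0.68,0.08],"jaw":0.07}
  ]
}}

```text
time: 0.9
ee_pos: [0.3601, 0.2611, 0.2601]
eef_rot: [3.142, -0.0, 2.859]
wrist_force: [0.9, 0.6, -0.1]
finger_gap: 0.07
gripper_force: 0.0
```

Request:
{"op": "move_tool", "data": {
  "plan": [
    {"pos":[-0.68,-0.68,0.08],"jaw":0.07},
    {"pos":[-0.68,-0.68,0],"jaw":0.07},
    {"pos":[-0.68,-0.68,0],"jaw":0.07},
    {"pos":[-0.68,-0.68,0],"jaw":0.07},
    {"rot":[0,0,-0.136],"jaw":0.07},
    {"rot":[0,0,-0.136],"jaw":0.07},
    {"rot":[0,0,-0.136],"jaw":0.07},
    {"rot":[0,0,-0.136],"jaw":0.07}
  ]
}}

```text
time: 1.7
ee_pos: [0.4521, 0.0943, 0.256]
eef_rot: [-3.142, -0.001, -2.875]
wrist_force: [-0.0, -0.1, 0.8]
finger_gap: 0.07
gripper_force: 0.0
```

Request:
{"op": "move_tool", "data": {
  "plan": [
    {"pos":[0,-0.6,0],"jaw":0.07},
    {"pos":[0,-0.4,0],"rot":[0,0,-0.007],"jaw":0.07},
    {"jaw":0.07}
  ]
}}

```text
time: 2.0
ee_pos: [0.4655, 0.0434, 0.2561]
eef_rot: [-3.141, -0.0, -2.877]
wrist_force: [-0.4, -0.1, -0.2]
finger_gap: 0.07
gripper_force: 0.0
```

Run:
```python
from h import *
s=robot.sense();print(s['ee_pos'],s['eef_rot'])
np.save("wp.npy",np.array(cam("wrist"),object),allow_pickle=True)
cv2.imwrite("pics/w1.png",robot.read_camera("wrist")[:,:,::-1])
```

```text
[0.46553226 0.0433957  0.25611091] [-3.14052286e+00 -3.67937985e-04 -2.87729805e+00]
```

View pics/w1.png

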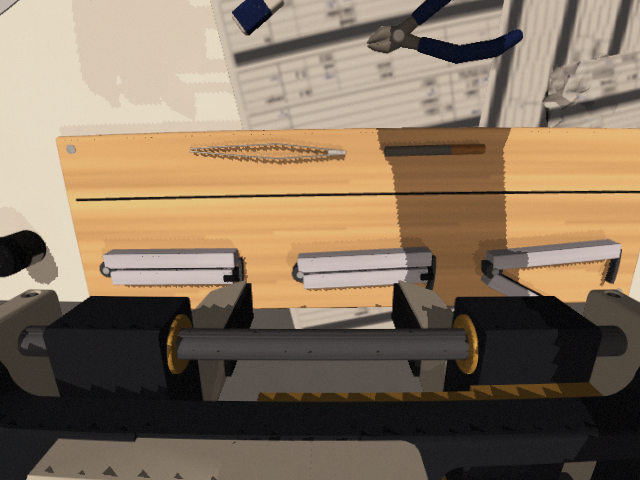

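Run:
```python
from h import *
c=np.load("wp.npy",allow_pickle=True);c=tuple(np.array(x,float) for x in c)
im=cv2.imread("pics/w1.png");g=cv2.cvtColor(im,cv2.COLOR_BGR2GRAY).astype(float)
pts=[]
for u in range(85,620):
    r=np.arange(180,212);w=np.clip(np.median(g[180:212,u])*.7-g[180:212,u],0,None)
    if w.sum()>10: pts.append([u,(r*w).sum()/w.sum()])
P=toworld(c,pts,.02);vx,vy,x0,y0=cv2.fitLine(P[:,:2].astype(np.float32),cv2.DIST_HUBER,0,.001,.001).ravel()
if vy<0:vx,vy=-vx,-vy
print("line",vx,vy,x0,y0,"yaw",np.arctan2(-vx,vy),"rms",np.std((P[:,:2]-[x0,y0])@[vy,-vx]))
np.save("line.npy",[x0,y0,vx,vy])
a=cv2.resize(im[235:295,90:250],None,fx=5,fy=5,interpolation=2);b=cv2.resize(im[235:295,285:445],None,fx=5,fy=5,interpolation=2)
cv2.imwrite("pics/w1c.png",np.vstack([a,b]))
```

```text
line -0.27663442 0.9609752 0.42838004 0.07668075 yaw 0.2802901 rms 9.883582188580401e-05
```

View pics/w1c.png

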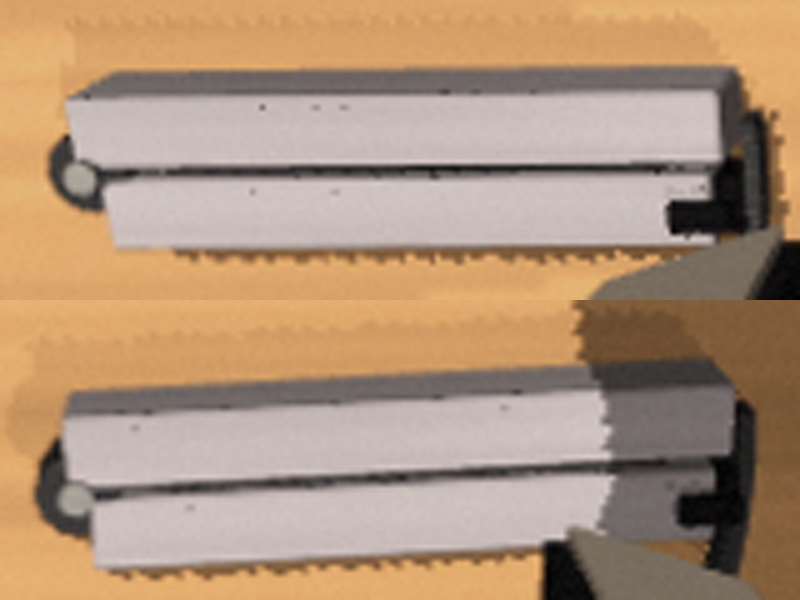

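Run:
```python
from h import *
c=tuple(np.array(x,float) for x in np.load("wp.npy",allow_pickle=True))
x0,y0,vx,vy=np.load("line.npy");ey=np.array([vx,vy]);ex=np.array([vy,-vx])
def b(pts,off,z):
    P=toworld(c,np.array(pts)/5+off,z)[:,:2]-[x0,y0]; return np.round(np.c_[P@ex,P@ey]*1e3,1).tolist()
for n,off,bot,top,far in(("right",[89.6,234.6],[[112,75],[735,68]],[[68,98],[720,90]],[[115,247],[715,245]]),
  ("mid",[284.6,234.6],[[72,92],[712,58]],[[65,118],[732,88]],[[95,270],[540,243]])):
    print(n,"bot",b(bot,off,.02),"top",b(top,off,.038),"far",b(far,off,.038))
t=toworld(c,[[193,152],[345,154],[270,160],[385,152],[485,149],[430,156]],.025)[:,:2]-[x0,y0];print("tw/file",np.c_[t@ex,t@ey]*1e3)
o=toworld(c,[[486,277],[487,258],[535,295]],.038)[:,:2]-[x0,y0];print("open",np.c_[o@ex,o@ey]*1e3)
s=robot.sense();e=s['ee_pos'][:2]-[x0,y0];print("tcp",e@ex*1e3,e@ey*1e3,"yaw err",s['eef_rot'][2]+np.pi-np.arctan2(-vx,vy))
```

```text
right bot [[51.8, -255.5], [52.2, -127.8]] top [[50.6, -253.5], [50.8, -126.2]] far [[81.7, -250.2], [82.5, -130.1]]
mid bot [[58.2, -65.8], [53.2, 61.6]] top [[57.3, -65.9], [53.4, 60.3]] far [[88.7, -61.3], [84.5, 25.2]]
tw/file [[ -41.85219226 -158.68404638]
 [ -37.29855212  -20.48721724]
 [ -33.142236    -88.73337708]
 [ -38.58923085   15.74038773]
 [ -40.53453698  107.25993587]
 [ -34.6224326    56.986268  ]]
open [[ 79.79595606 116.35806387]
 [ 60.17727967 114.89851254]
 [100.33401168 169.06259352]]
tcp 26.656777329475513 -40.62725391215752 yaw err -0.014935767701979685
```

Both shut clamps are about 52–58 mm beyond the line, and the middle one is turned about 0.036 rad. I'll put the open fingers behind the middle clamp, parallel to the line.

Add to h.py:
```python
def rel():
    s=robot.sense();x0,y0,vx,vy=np.load("line.npy");e=s['ee_pos'][:2]-[x0,y0]
    print("tcp mm",np.round([(e@[vy,-vx])*1e3,(e@[vx,vy])*1e3,s['ee_pos'][2]*1e3],1),"yawerr",round((s['eef_rot'][2]+np.pi-np.arctan2(-vx,vy)+np.pi)%(2*np.pi)-np.pi,4),"F",s['wrist_force'],s['time'])
```

```text
(no output)
```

Request:
{"op": "move_tool", "data": {
  "plan": [
    {"pos":[-0.8,0.38,0],"rot":[0,0,-0.015],"jaw":0.07},
    {"pos":[-0.82,0.38,0],"jaw":0.07},
    {"pos":[0,0,0.8],"jaw":0.07},
    {"pos":[0,0,0.8],"jaw":0.07},
    {"pos":[0,0,0.8],"jaw":0.07},
    {"pos":[0,0,0.4],"jaw":0.07},
    {"jaw":0.07}
  ]
}}

```text
time: 2.75
ee_pos: [0.5305, 0.1055, 0.1133]
eef_rot: [3.141, -0.006, -2.857]
wrist_force: [-0.2, 0.2, 0.3]
finger_gap: 0.0701
gripper_force: 0.0
```

```bash
python3 -c "from h import *;rel()"
```

```text
tcp mm [106.1  -0.5 113.3] yawerr 0.0039 F [-0.21569874  0.2054611   0.33102809] 2.75
```

To row units: 0.012 m is 0.24, -0.002 m is -0.04.

Request:
{"op": "move_tool", "data": {
  "plan": [
    {"pos":[-0.04,0,0.24],"rot":[0,0,0.004],"jaw":0.07},
    {"pos":[0,-0.02,0.24],"jaw":0.07},
    {"jaw":0.07}
  ]
}}

```text
time: 3.05
ee_pos: [0.5347, 0.1044, 0.0915]
eef_rot: [3.142, -0.001, -2.862]
wrist_force: [-0.6, -0.1, 0.1]
finger_gap: 0.07
gripper_force: 0.0
```

Run:
```python
from h import *
rel();cv2.imwrite("pics/w2.png",robot.read_camera("wrist")[:,:,::-1])
```

```text
tcp mm [109.9  -2.7  91.5] yawerr -0.0011 F [-0.62396565 -0.11899993  0.11998747] 3.05
```

View pics/w2.png

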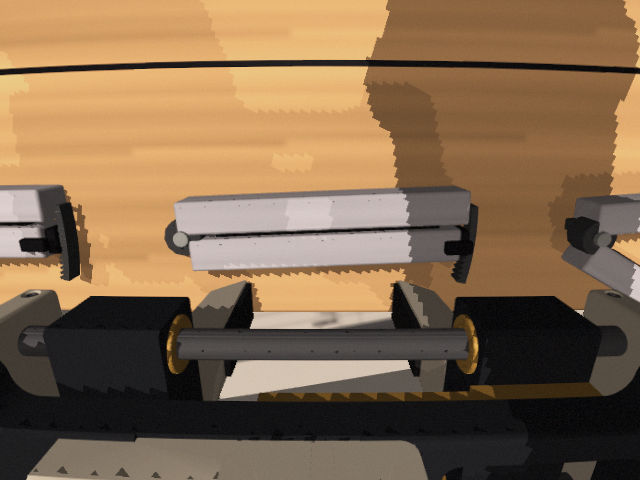

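Fingers are behind the middle clamp, in the clear, with the line and near edge both in view. I'll push slowly and stop short.

To row units: 0.006 m is 0.12.

Request:
{"op": "move_tool", "data": {
  "plan": [
    {"pos":[0.12,0,0],"jaw":0.07},
    {"pos":[0.12,0,0],"jaw":0.07},
    {"pos":[0.12,0,0],"jaw":0.07},
    {"pos":[0.12,0,0],"jaw":0.07},
    {"pos":[0.12,0,0],"jaw":0.07},
    {"pos":[0.12,0,0],"jaw":0.07},
    {"pos":[0.12,0,0],"jaw":0.07},
    {"pos":[0.12,0,0],"jaw":0.07}
  ]
}}

```text
time: 3.9
ee_pos: [0.4889, 0.0912, 0.0925]
eef_rot: [3.142, 0.001, -2.862]
wrist_force: [2.5, 1.2, 2.9]
finger_gap: 0.0701
gripper_force: 1.8
```

Request:
{"op": "move_tool", "data": {
  "plan": [
    {"pos":[0.1,0,0],"jaw":0.07},
    {"pos":[0.08,0,0],"jaw":0.07},
    {"pos":[0.06,0,0],"jaw":0.07},
    {"jaw":0.07}
  ]
}}

```text
time: 4.3
ee_pos: [0.4767, 0.0877, 0.0921]
eef_rot: [3.142, -0.001, -2.863]
wrist_force: [2.2, 0.4, 1.6]
finger_gap: 0.07
gripper_force: 1.0
```

Run:
```python
from h import *
rel();np.save("wp.npy",np.array(cam("wrist"),object),allow_pickle=True)
im=robot.read_camera("wrist")[:,:,::-1];cv2.imwrite("pics/w3.png",im)
cv2.imwrite("pics/w3c.png",cv2.resize(im[50:250,160:500],(800,471),interpolation=2))
```

```text
tcp mm [49.5 -2.8 92.1] yawerr -0.0013 F [2.16879046 0.37550882 1.64573454] 4.3
```

View pics/w3c.png

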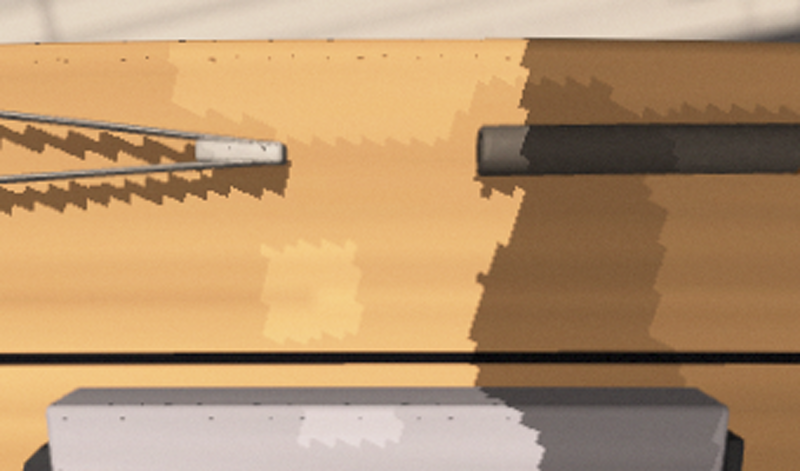

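Line is at crop row about 357. The clamp's bottom near edge is at about row 388, from (60,389) to (713,388), and parallel to the line. I'll measure the gap.

Add to h.py:
```python
def gap(img,u,r0,r1):
    # per column: line centre, and strongest wood->metal gradient after it; distances (mm) along board x
    c=tuple(np.array(x,float) for x in np.load("wp.npy",allow_pickle=True));im=cv2.imread(img).astype(float)
    x0,y0,vx,vy=np.load("line.npy");ex=np.array([vy,-vx])
    for k in u:
        g=im[r0:r1,k-2:k+3].mean(1); gr=g.sum(1); r=np.arange(r0,r1)
        j=gr.argmin(); a=slice(max(0,j-4),j+5); w=np.clip(np.median(gr)*.75-gr[a],0,None); l=(r[a]*w).sum()/w.sum()
        s=cv2.GaussianBlur((g[:,2]-g[:,0])[:,None],(1,5),.8).ravel(); d=np.gradient(s); d[:j+1]=0; m=d.argmin()
        b=slice(m-2,m+3); e=(r[b]*d[b]).sum()/d[b].sum()
        P=(toworld(c,[[k,l],[k,e]],.02)[:,:2]-[x0,y0])@ex*1e3
        print(k,round(l,1),round(e,1),"line x",round(P[0],1),"edge x",round(P[1],1),"gap",round(P[1]-P[0],2))
```

```bash
python3 -c "
from h import *
gap('pics/w3.png',[195,230,260,300,340,400,430,455],190,232)"
```

```text
195 201.9 214.2 line x 0.1 edge x 6.1 gap 6.05
230 201.8 214.0 line x 0.1 edge x 6.1 gap 6.0
260 201.6 214.0 line x 0.1 edge x 6.1 gap 6.07
300 201.5 213.9 line x 0.1 edge x 6.2 gap 6.06
340 201.4 213.9 line x 0.0 edge x 6.2 gap 6.14
400 201.4 213.8 line x 0.0 edge x 6.2 gap 6.12
430 201.5 213.9 line x 0.1 edge x 6.2 gap 6.13
455 201.5 214.3 line x 0.1 edge x 6.4 gap 6.27
```

To row units: 0.002 m is 0.04, 0.001 m is 0.02.

Request:
{"op": "move_tool", "data": {
  "plan": [
    {"pos":[0.04,0,0],"jaw":0.07},
    {"pos":[0.04,0,0],"jaw":0.07},
    {"pos":[0.02,0,0],"jaw":0.07},
    {"jaw":0.07}
  ]
}}

```text
time: 4.75
ee_pos: [0.472, 0.0864, 0.092]
eef_rot: [3.142, -0.001, -2.862]
wrist_force: [1.9, 0.3, -0.9]
finger_gap: 0.07
gripper_force: 0.5
```

Run:
```python
from h import *
rel();np.save("wp.npy",np.array(cam("wrist"),object),allow_pickle=True)
cv2.imwrite("pics/w4.png",robot.read_camera("wrist")[:,:,::-1])
gap('pics/w4.png',[200,250,300,400,430,455],203,245)
```

```text
tcp mm [44.6 -2.7 92. ] yawerr -0.0011 F [ 1.86740914  0.34054366 -0.90907876] 4.75
200 212.3 215.4 line x 0.3 edge x 1.8 gap 1.53
250 211.9 229.0 line x 0.2 edge x 8.8 gap 8.55
300 211.7 214.0 line x 0.2 edge x 1.3 gap 1.12
400 211.5 210.1 line x 0.1 edge x -0.6 gap -0.66
430 211.5 209.0 line x 0.1 edge x -1.2 gap -1.26
455 211.8 208.0 line x 0.2 edge x -1.6 gap -1.84
```

To row units: 0.001 m is 0.02, 0.0003 m is 0.006.

Request:
{"op": "move_tool", "data": {
  "plan": [
    {"pos":[0.02,0,0],"jaw":0.07},
    {"pos":[0.006,0,0],"jaw":0.07},
    {"jaw":0.07}
  ]
}}

```text
time: 5.1
ee_pos: [0.4711, 0.0861, 0.0921]
eef_rot: [3.142, -0.0, -2.862]
wrist_force: [1.4, 0.4, -0.6]
finger_gap: 0.0699
gripper_force: 0.5
```

Run:
```python
from h import *
rel();im=robot.read_camera("wrist")[:,:,::-1]
cv2.imwrite("pics/w5.png",np.vstack([cv2.resize(im[195:245,a:a+133],(798,300),interpolation=2) for a in(170,350)]))
```

```text
tcp mm [43.7 -2.7 92.1] yawerr -0.0011 F [ 1.43199269  0.42150051 -0.55932683] 5.1
```

View pics/w5.png

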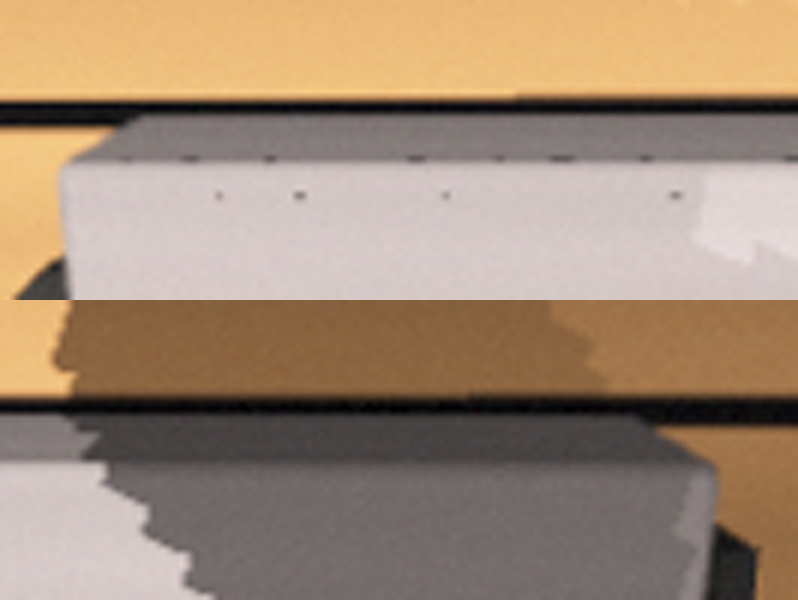

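Middle clamp: the near edge falls in the middle of the line at both ends. I'll back off, lift and go behind the right clamp.

Request:
{"op": "move_tool", "data": {
  "plan": [
    {"pos":[-0.3,0,0],"jaw":0.07},
    {"pos":[-0.4,0,-0.2],"jaw":0.07},
    {"pos":[0,0,-0.9],"jaw":0.07},
    {"pos":[-0.3,-0.92,0],"jaw":0.07},
    {"pos":[-0.3,-0.94,0],"jaw":0.07},
    {"pos":[0,-0.94,0],"jaw":0.07},
    {"pos":[0,-0.94,0],"jaw":0.07},
    {"jaw":0.07}
  ]
}}

```text
time: 5.95
ee_pos: [0.5856, -0.0845, 0.1474]
eef_rot: [-3.137, -0.001, -2.872]
wrist_force: [0.0, 0.3, 0.1]
finger_gap: 0.0698
gripper_force: 0.0
```

```bash
python3 -c "from h import *;rel()"
```

```text
tcp mm [ 106.5 -198.4  147.4] yawerr -0.0111 F [0.01828076 0.33578336 0.13472791] 5.95
```

Request:
{"op": "move_tool", "data": {
  "plan": [
    {"jaw":0.07},
    {"jaw":0.07}
  ],
  "quiet": true
}}

```text
ok
```

```bash
python3 -c "from h import *;rel();print(robot.sense()['eef_rot'])"
```

```text
tcp mm [ 108.5 -188.4  146.9] yawerr 0.0 F [-0.70692546  0.25410388 -0.69948952] 6.15
[ 3.14029748e+00 -9.06106033e-04 -2.86130024e+00]
```

To row units: 0.03 m is 0.6, 0.025 m is 0.5.

Request:
{"op": "move_tool", "data": {
  "plan": [
    {"pos":[0,-0.02,0.6],"jaw":0.07},
    {"pos":[0,-0.02,0.5],"jaw":0.07},
    {"jaw":0.07},
    {"jaw":0.07}
  ]
}}

```text
time: 6.55
ee_pos: [0.5856, -0.0762, 0.0924]
eef_rot: [3.141, -0.001, -2.861]
wrist_force: [0.7, -0.4, 1.1]
finger_gap: 0.0698
gripper_force: 0.0
```

Run:
```python
from h import *
rel();cv2.imwrite("pics/w6.png",robot.read_camera("wrist")[:,:,::-1])
```

```text
tcp mm [ 108.7 -190.4   92.4] yawerr 0.0006 F [ 0.73866472 -0.40125978  1.05831976] 6.55
```

View pics/w6.png

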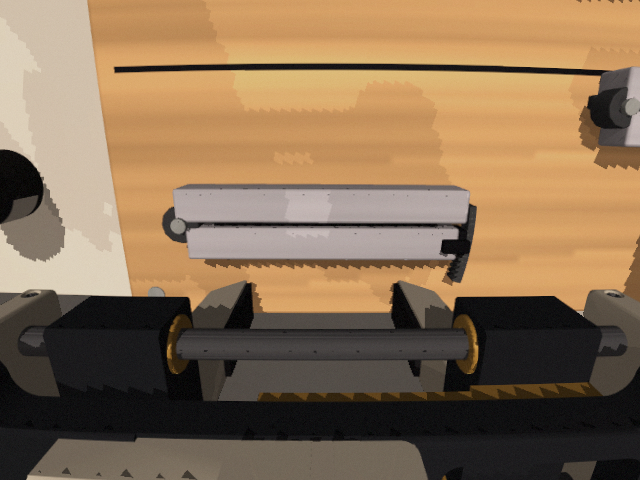

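The right clamp lies squarely ahead of the fingers (edge about row 187, line about row 68), with the pot clear on the left. Same push.

Request:
{"op": "move_tool", "data": {
  "plan": [
    {"pos":[0.12,0,0],"jaw":0.07},
    {"pos":[0.12,0,0],"jaw":0.07},
    {"pos":[0.12,0,0],"jaw":0.07},
    {"pos":[0.12,0,0],"jaw":0.07},
    {"pos":[0.12,0,0],"jaw":0.07},
    {"pos":[0.12,0,0],"jaw":0.07},
    {"pos":[0.12,0,0],"jaw":0.07},
    {"pos":[0.12,0,0],"jaw":0.07}
  ]
}}

```text
time: 7.4
ee_pos: [0.5394, -0.091, 0.0923]
eef_rot: [-3.141, 0.0, -2.863]
wrist_force: [3.6, 1.1, 3.6]
finger_gap: 0.0701
gripper_force: 1.8
```

Request:
{"op": "move_tool", "data": {
  "plan": [
    {"pos":[0.1,0,0],"jaw":0.07},
    {"pos":[0.08,0,0],"jaw":0.07},
    {"pos":[0.04,0,0],"jaw":0.07},
    {"jaw":0.07}
  ]
}}

```text
time: 7.8
ee_pos: [0.5285, -0.0941, 0.092]
eef_rot: [3.141, -0.001, -2.863]
wrist_force: [0.9, -0.8, 0.7]
finger_gap: 0.0698
gripper_force: 0.7
```

Run:
```python
from h import *
rel();np.save("wp.npy",np.array(cam("wrist"),object),allow_pickle=True)
cv2.imwrite("pics/w7.png",robot.read_camera("wrist")[:,:,::-1])
gap('pics/w7.png',[195,230,260,300,340,400,430,455],185,232)
```

```text
tcp mm [  48.9 -191.8   92. ] yawerr -0.0015 F [ 0.88039845 -0.82095045  0.74626121] 7.8
195 203.0 214.1 line x 0.1 edge x 5.5 gap 5.46
230 202.8 214.0 line x 0.0 edge x 5.5 gap 5.5
260 202.7 213.9 line x 0.1 edge x 5.6 gap 5.49
300 202.6 213.9 line x 0.1 edge x 5.6 gap 5.55
340 202.5 213.9 line x 0.1 edge x 5.6 gap 5.55
400 202.5 213.9 line x 0.1 edge x 5.7 gap 5.62
430 202.6 214.0 line x 0.1 edge x 5.7 gap 5.61
455 202.5 214.7 line x 0.0 edge x 6.1 gap 6.02
```

Request:
{"op": "move_tool", "data": {
  "plan": [
    {"pos":[0.04,0,0],"jaw":0.07},
    {"pos":[0.04,0,0],"jaw":0.07},
    {"pos":[0.02,0,0],"jaw":0.07},
    {"pos":[0.008,0,0],"jaw":0.07},
    {"jaw":0.07}
  ]
}}

```text
time: 8.35
ee_pos: [0.5235, -0.0954, 0.092]
eef_rot: [3.141, -0.001, -2.863]
wrist_force: [0.6, -0.4, -0.7]
finger_gap: 0.0699
gripper_force: 0.4
```

```bash
python3 -c "from h import *;rel()"
```

```text
tcp mm [  43.8 -191.6   92. ] yawerr -0.0012 F [ 0.63281037 -0.36820063 -0.72767348] 8.35
```

Request:
{"op": "move_tool", "data": {
  "plan": [
    {"pos":[-0.3,0,0],"jaw":0.07},
    {"pos":[-0.4,0,-0.2],"jaw":0.07},
    {"pos":[0,0,-0.8],"jaw":0.07},
    {"pos":[0,0,-0.8],"jaw":0.07},
    {"pos":[0,0.9,-0.4],"jaw":0.07},
    {"pos":[0,0.9,0],"jaw":0.07},
    {"jaw":0.07},
    {"jaw":0.07}
  ]
}}

```text
time: 9.15
ee_pos: [0.5321, 0.0018, 0.2021]
eef_rot: [3.141, -0.001, -2.86]
wrist_force: [-0.4, -0.3, 0.1]
finger_gap: 0.07
gripper_force: 0.0
```

Run:
```python
from h import *
rel();im=robot.read_camera("wrist")[:,:,::-1];cv2.imwrite("pics/w8.png",im)
cv2.imwrite("pics/w9.png",cv2.imread("pics/w8.png")[60:300])
cv2.imwrite("pics/top9.png",robot.read_camera("top")[:,:,::-1])
t=cv2.imread("pics/top9.png")[165:345,180:450];w=im[60:300]
cv2.imwrite("pics/fin.png",np.vstack([cv2.resize(w,(800,300),interpolation=2),cv2.resize(t,(450,300),interpolation=2).copy() if 0 else cv2.copyMakeBorder(cv2.resize(t,(450,300),interpolation=2),0,0,0,350,0)]))
```

```text
tcp mm [  79.  -100.7  202.1] yawerr 0.0016 F [-0.37330356 -0.32898818  0.11962894] 9.15
```

View pics/fin.png

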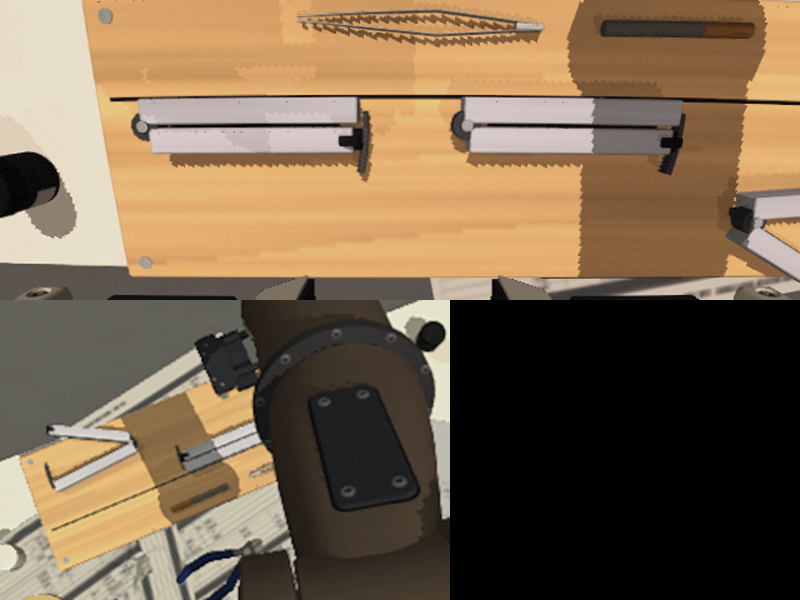

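Run:
```python
import cv2,numpy as np
im=cv2.imread("pics/w8.png")
cv2.imwrite("pics/w10.png",np.vstack([cv2.resize(im[128:153,a:a+100],(600,150),interpolation=2) for a in(90,230,350,490)]))
```

```text
(no output)
```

View pics/w10.png

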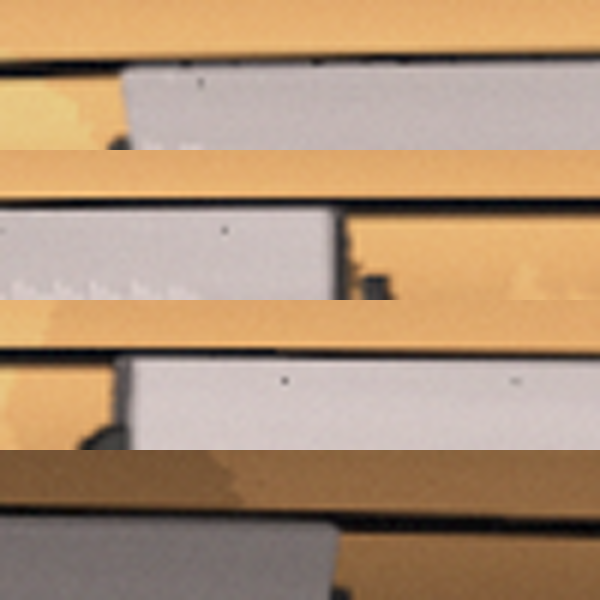

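In the final crops, half the line's width shows along both clamps at all four ends. The open clamp, tweezers, file and pots look untouched, so I'm handing in.

```bash
python3 -c "
from cell import robot
print(robot.close_job())"
```

```text
the job is handed in; nothing more can be done
None
```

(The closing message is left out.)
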